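# Lay out the good parts for an engine rebuild

### The arm

A 6-joint arm with a two-finger parallel gripper is mounted at the origin on the work surface. World frame = base frame: x ahead of the robot, y to its left, z up, the work surface at z = 0. Lengths are in m, angles in rad, forces in N, time in s.
With the tool pointing down it reaches from about 0.375 to 0.975 m from the base axis. Payload 3.8 kg.
Tool frame: the origin (TCP) lies at the very end of the fingers, on their centre line; the grasp point (between the pads) lies 19 mm behind it; z points along the fingers, y is the direction in which the jaws open and shut (so a half turn about z gives the same grasp; the last joint's range is limited). The gripper opens to 85 mm and grips with 20 to 120 N. Pads are 22 mm wide; open, the fingers measure 114 mm over their backs; the gripper's body (76 mm by 85 mm) begins 54 mm behind the grasp point. The pads swing forward as they close: fully open they stand 13 mm farther back than shut.
Start: joints at [-1.246, 0.264, 1.604, -0, 1.274, -0.037], TCP at [0.239, -0.631, 0.231] pointing down, gripper open.
Joint ranges: [-2.63, 2.63], [-0.94, 2.18], [0.31, 2.57], [-1.31, 4.45], [0, 2.66], [-2.55, 2.55]. Speed limits (rad/s): [2.57, 2.57, 3.14, 3.14, 3.14, 3.14].

### API

Orientations are given as a rotation vector (axis times angle).
In Python, from workcell import status, read_camera, camera_info, order gives the robot as it stands.
- The arm moves only by the tool move_arm, never from a script. Its argument "deltas" is a list of rows, each a list of 3 entries, a list of its own where there are three numbers: the turn, a rotation vector about the world's x, y, z as a fraction of full scale, then the shift along the world's x, y, z as a fraction of full scale, then the closure, from -1 (fully open) to 1 (shut), so that 0 is half open. A call has 1 to 20 rows; each row is the pose to reach, as a shift and turn from the pose commanded when the call began; what a row does not reach only later rows make up. Full scale, the value 1, is 0.1 m for a shift and pi/2 rad for a turn. A row lasts 1/8 s, in which the tool goes at most 62.5 mm and 10.7 degrees, less where a joint would pass 70% of its speed; a pose out of reach is approached as far as the arm can. A call with a number of a shift or a turn outside -1 to 1 is refused whole. A call with a gripper value outside its range is refused whole. The fingers move at their own pace and stop on an object; "grip_force" is the grip in N (left out, the last holds). Time passes only in rows, so rows that repeat a pose let the fingers close. It gives the time, the measured TCP pose, the force and the opening at its end, in the units of the state.
- status.read_state(): the state, without advancing time (a new reading comes with each control period).
- read_camera(name): name is "scene" or "top" or "wrist"; returns (picture, depth): 480x640x3 uint8, red, green, blue; 480x640 float32, m along the optical axis (not along the pixel's ray), 0 where there is no reading.
- camera_info(name): a dict with "K" (3x3 intrinsics, pixels), "R" (3x3) and "t" (3): a world point X has camera coordinates R X + t. Camera axes: x right, y down, z forward; pixel columns grow to the right and rows downward; lengths in m; the calibration is good to about 2 mm. A picture is of the moment at which its call begins: read the wrist's pose just before it. camera_info takes no time and is no camera call; for the wrist camera it gives the pose at the moment of the call.
- order.finish_job(): hands the job in, once; it reports no verdict.
The state is a dict: "time": time; "q": joint angles; "joint_vel": joint speeds; "joint_torque": joint torques, N m; "tool_pos": TCP position; "tcp_rot": TCP orientation; "wrist_force": force on the tool from outside, world axes, zero at the start; "torque": the same for the moment, N m; "width": opening from 0.0 (shut) to 1.0 (fully open).
Only numpy, scipy, OpenCV 4.12 (cv2) and the standard library are available. Lean on these libraries where they do the work, as an engineer would, in place of code of your own. Each camera call takes 0.05 s, during which the arm holds its last target. There are 200 camera calls.

### The job

Lay out the parts for the engine rebuild in the steel parts tray: the clean silver piston in the red dish, the clean steel bearing in the yellow dish, the blue valve spring in the green dish and the brass bush in the white dish, each standing upright, flat on the floor of its dish. Set them down, do not drop them, and leave the burnt piston and the rusty bearing where they stand.

Things in the scene. Friction and masses are not known exactly. Their poses are not given: they have to be found in the camera images.
- piston_mid (a point): clean piston: bright silver aluminium cylinder, 54 mm diameter, 50 mm high, crown up, with three dark ring grooves. About 170 g. Site: on its axis, half-way up; z axis up; yaw means nothing (round). Stands loose on the bench.
- bearing_mid (a point): clean ball bearing, lying flat: low bright-steel disc, 52 mm diameter, 21 mm high; from above a steel outer ring, black seal, steel inner ring and dark bore. About 190 g. Site: on its axis, half-way up; z axis up; yaw means nothing (round). Stands loose on the bench.
- spring_mid (a point): valve spring: blue coil, 40 mm diameter, 45 mm high, standing upright; rigid. About 80 g. Site: on its axis, half-way up; z axis up; yaw means nothing (round). Stands loose on the bench.
- bush_mid (a point): brass bush: plain yellow-brass cylinder with a dark bore, 44 mm diameter, 40 mm high, standing upright. About 250 g. Site: on its axis, half-way up; z axis up; yaw means nothing (round). Stands loose on the bench.
- burnt_piston_mid (a point): burnt piston, not wanted: same shape and size as the clean one (54 mm diameter, 50 mm high) but soot-black with brown grooves. Site: on its axis, half-way up; z axis up; yaw means nothing (round). Stands loose on the bench.
- rusty_bearing_mid (a point): rusty bearing, not wanted: same shape and size as the clean one (52 mm diameter, 21 mm high) but rust-brown all over. Site: on its axis, half-way up; z axis up; yaw means nothing (round). Stands loose on the bench. A grey jar with orange cap (50 mm diameter, 55 high) and a chrome socket (30 mm, 38 high) stand among the parts; all centres are at least 85 mm apart.
- dish_red: shallow square red plastic dish, fixed, 82 x 82 mm outside, 10 mm high, walls 4 mm (74 x 74 inside), floor 3 mm thick (lip 7 mm above it). Origin: centre of its underside, 4 mm above the bench; z up, x and y along its sides. One of four that fill a square dark steel tray (212 mm wide, rim 14 mm above the bench) two by two, centres 100 mm apart; which colour is where varies.
- dish_yellow: shallow square yellow plastic dish, fixed, 82 x 82 mm outside, 10 mm high, walls 4 mm (74 x 74 inside), floor 3 mm thick (lip 7 mm above it). Origin: centre of its underside, 4 mm above the bench; z up, x and y along its sides. One of four that fill a square dark steel tray (212 mm wide, rim 14 mm above the bench) two by two, centres 100 mm apart; which colour is where varies.
- dish_green: shallow square green plastic dish, fixed, 82 x 82 mm outside, 10 mm high, walls 4 mm (74 x 74 inside), floor 3 mm thick (lip 7 mm above it). Origin: centre of its underside, 4 mm above the bench; z up, x and y along its sides. One of four that fill a square dark steel tray (212 mm wide, rim 14 mm above the bench) two by two, centres 100 mm apart; which colour is where varies.
- dish_white: shallow square white plastic dish, fixed, 82 x 82 mm outside, 10 mm high, walls 4 mm (74 x 74 inside), floor 3 mm thick (lip 7 mm above it). Origin: centre of its underside, 4 mm above the bench; z up, x and y along its sides. One of four that fill a square dark steel tray (212 mm wide, rim 14 mm above the bench) two by two, centres 100 mm apart; which colour is where varies.
Things that resemble listed ones, but are neither listed nor needed, are in the scene too. Of the things that look like the part that bears piston_mid, the middle-sized one is meant.

How it is judged:
At the end, for the whole second after the job is handed in: Each wanted part stands upright (0.1 rad) and still on the floor of its dish (height 3 mm), inside the lip (centre within 16 mm of the dish centre for the piston, 17 bearing, 23 bush, 26 spring); the burnt piston and rusty bearing are upright, within 20 mm of their start (horizontal distance between piston_mid and dish_red below 0.0161 m and z of piston_mid in the frame of dish_red between 0.025 and 0.031 m and angle between each of piston_mid, bearing_mid, spring_mid, bush_mid, burnt_piston_mid, rusty_bearing_mid's own z axis and vertical below 0.1 rad and linear speed of each of piston, bearing, spring, bush below 0.02 m/s and horizontal distance between bearing_mid and dish_yellow below 0.0176 m and z of bearing_mid in the frame of dish_yellow between 0.0105 and 0.0165 m and horizontal distance between spring_mid and dish_green below 0.026 m and z of spring_mid in the frame of dish_green between 0.0225 and 0.0285 m and horizontal distance between bush_mid and dish_white below 0.0232 m and z of bush_mid in the frame of dish_white between 0.02 and 0.026 m and distance of each of burnt_piston_mid, rusty_bearing_mid from where it was at the start of the episode below 0.02 m); the robot touches nothing.
It fails at once if a wanted part is let go of more than 35 mm above the bench top (dropped or thrown) ((height (world z) of piston_mid above 0.06 m and contact force between the fingers and piston below 0.02 N) or (height (world z) of bearing_mid above 0.0455 m and contact force between the fingers and bearing below 0.02 N) or (height (world z) of spring_mid above 0.0575 m and contact force between the fingers and spring below 0.02 N) or (height (world z) of bush_mid above 0.055 m and contact force between the fingers and bush below 0.02 N)).
It fails at once if the burnt piston is moved by more than 20 mm (distance of burnt_piston_mid from where it was at the start of the episode above 0.02 m).
It fails at once if the rusty bearing is moved by more than 20 mm (distance of rusty_bearing_mid from where it was at the start of the episode above 0.02 m).
It also fails if it takes over 109 s, if anything falls off the work surface, if the arm or the gripper's body presses on something with over 40 N, if the wrist force passes 120 N, or if a joint passes its speed limit or range.

## Working session

There is one attempt and no reset: what is moved stays moved. The work goes in short steps, Python scripts to look and compute and a tool call to move; the robot and the scene stay as the last step left them, time stands still between calls to the robot, and variables do not carry over. Pictures are saved under pics/ and viewed, about 12 in all and at most 16, crops included, and the job is handed in when it is done.

Besides the shell and the picture viewer there is one more tool, called after "Emit:" as name([rows], argument=value, ...), one row to a line, values as JSON. move_arm: Moves the arm, as the interface text tells. Its arguments: {"type":"object","properties":{"deltas":{"type":"array","items":{"type":"array"}},"grip_force":{"type":"number"}},"required":["deltas"]}

```bash
mkdir -p pics; ls
python3 - <<'E'
from workcell import status, read_camera, camera_info
import cv2,numpy as np
print(status.read_state())
for n in("top","scene"):
    p,d=read_camera(n); cv2.imwrite(f"pics/{n}0.png",p[...,::-1]); np.savez(f"{n}0.npz",p=p,d=d,**camera_info(n))
    print(n,camera_info(n))
E
```

```text
pics
{'time': 0.0, 'q': array([-1.24590137e+00,  2.64790705e-01,  1.60538378e+00,  2.64528549e-05,
        1.27369428e+00, -3.69091032e-02]), 'joint_vel': array([-1.28209314e-03,  1.14747881e-03, -1.68570237e-03, -2.92933116e-04,
       -4.70235302e-04, -4.96555893e-05]), 'joint_torque': array([-5.01892919e-04, -5.15113306e+01, -3.67313612e+01, -2.27574367e-05,
        1.28411743e-02,  1.00665852e-05]), 'tool_pos': array([ 0.23869055, -0.63060355,  0.22993144]), 'tcp_rot': array([-3.08811032e+00, -5.64807858e-01,  4.73395319e-04]), 'wrist_force': array([-0.30613972, -0.22651271, -0.23829193]), 'torque': array([ 0.00475249,  0.02110709, -0.01816476]), 'width': 0.9995443548116925}
top {'K': array([[455.52120893,   0.        , 314.16146935],
       [  0.        , 455.52120893, 235.46279412],
       [  0.        ,   0.        ,   1.        ]]), 'R': array([[-0.02851358, -0.9993288 ,  0.02299851],
       [-0.99142815,  0.02533839, -0.12817248],
       [ 0.12750371, -0.02645603, -0.99148519]]), 't': array([-0.01104937,  0.56567583,  0.81354816])}
scene {'K': array([[495.83348828,   0.        , 323.30060727],
       [  0.        , 495.83348828, 241.82009915],
       [  0.        ,   0.        ,   1.        ]]), 'R': array([[ 0.16685747,  0.98591019, -0.01181852],
       [ 0.59452116, -0.11016594, -0.79649736],
       [-0.78657687,  0.12587518, -0.60452648]]), 't': array([-0.09338972, -0.29295327,  1.51192322])}
```

View pics/top0.png

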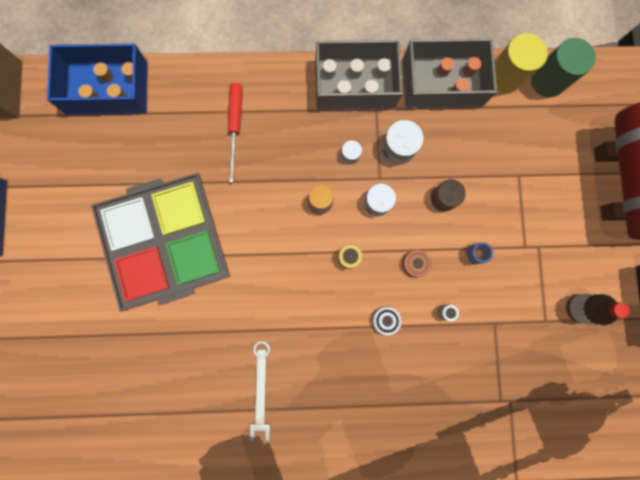

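View pics/scene0.png

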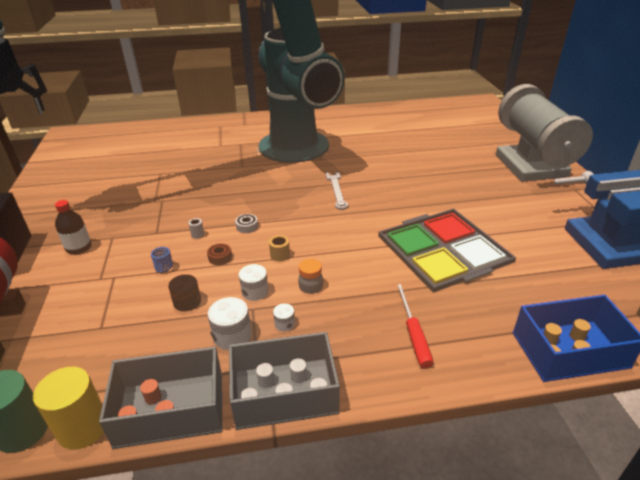

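The top view shows the middle-sized silver piston at (381,199), the bearing at (387,320), the bush at (350,256) and the spring at (480,253). The burnt piston is at (449,195) and the rusty bearing at (417,263). The dishes are white (127,224), yellow (178,208), red (142,273) and green (193,256).

```bash
cat > loc.py <<'E'
import numpy as np,cv2
def world(f):
    D=np.load(f); d=D['d']; v,u=np.mgrid[:480,:640]; K=D['K']
    c=np.stack([(u-K[0,2])/K[0,0]*d,(v-K[1,2])/K[1,1]*d,d],-1)
    return D['p'],(c-D['t'])@D['R'], D
def ray(D,u,v,z):
    K,R,t=D['K'],D['R'],D['t']; r=R.T@np.linalg.solve(K,[u,v,1.]); o=-R.T@t
    return o+r*(z-o[2])/r[2]
E
python3 - <<'E'
from loc import *
p,X,D=world('top0.npz')
print("bench z",np.median(X[330:420,300:480,2]))
for n,u,v,h in [("piston",381,199,.05),("big",404,140,.06),("small",352,151,.04),("bearing",387,320,.021),("spring",480,253,.045),("bush",350,256,.04),("burnt",449,195,.05),("rusty",417,263,.021),("jar",320,199,.055),("socket",450,313,.038)]:
    w=X[v-26:v+27,u-26:u+27]; vv,uu=np.mgrid[v-26:v+27,u-26:u+27]
    m=(w[...,2]>.010)&(np.hypot(uu-u,vv-v)<24)
    zt=np.percentile(w[m][:,2],90); mt=m&(w[...,2]>zt-.006)
    (cx,cy),r=cv2.minEnclosingCircle(w[mt][:,:2].astype(np.float32))
    pc=ray(D,u,v,h)
    print(n,"ztop %.4f"%zt,"circ",np.round([cx,cy,r],4),"mean",np.round(w[mt][:,:2].mean(0),4),"ray",np.round(pc[:2],4))
hsv=cv2.cvtColor(p,cv2.COLOR_RGB2HSV)
for n,u,v in [("white",127,224),("yellow",178,208),("red",142,273),("green",193,256)]:
    im=cv2.GaussianBlur(p,(3,3),0)
    msk=np.zeros((482,642),np.uint8)
    cv2.floodFill(im.copy(),msk,(u,v),0,(60,)*3,(60,)*3,4|cv2.FLOODFILL_MASK_ONLY|cv2.FLOODFILL_FIXED_RANGE|(255<<8))
    m=msk[1:-1,1:-1]>0; vv,uu=np.nonzero(m)
    r=cv2.minAreaRect(np.c_[uu,vv].astype(np.float32))
    c=[ray(D,*q,.012)[:2] for q in cv2.boxPoints(r)]
    print(n,m.sum(),r,np.round(ray(D,*r[0],.012)[:2],4),"z",np.median(X[m][:,2]),"side",[round(float(np.linalg.norm(c[i]-c[i-1])),4) for i in range(4)],"ang",np.degrees(np.arctan2(*(c[1]-c[0])[::-1])))
E
```

```text
bench z -0.0016891719088839969
piston ztop 0.0503 circ [ 0.5551 -0.0864  0.1285] mean [ 0.6296 -0.1512] ray [ 0.6287 -0.1524]
big ztop 0.0649 circ [ 0.6119 -0.1146  0.1907] mean [ 0.7384 -0.1979] ray [ 0.7381 -0.1992]
small ztop 0.0358 circ [ 0.6023 -0.0563  0.1548] mean [ 0.7208 -0.1002] ray [ 0.7253 -0.1031]
bearing ztop 0.0216 circ [ 0.425  -0.0929  0.0947] mean [ 0.4045 -0.156 ] ray [ 0.405  -0.1579]
spring ztop 0.0436 circ [ 0.4946 -0.1805  0.1807] mean [ 0.5224 -0.3254] ray [ 0.5235 -0.3326]
bush ztop 0.0402 circ [ 0.4962 -0.0573  0.0665] mean [ 0.5241 -0.0909] ray [ 0.5247 -0.0915]
burnt ztop 0.0503 circ [ 0.5537 -0.1565  0.1809] mean [ 0.636  -0.2831] ray [ 0.6333 -0.2804]
rusty ztop 0.0213 circ [ 0.4849 -0.1261  0.1256] mean [ 0.5086 -0.218 ] ray [ 0.5096 -0.2202]
jar ztop 0.0553 circ [ 0.5569 -0.0244  0.1024] mean [ 0.6314 -0.0395] ray [ 0.6303 -0.0386]
socket ztop 0.0379 circ [ 0.433  -0.1452  0.1434] mean [ 0.4163 -0.2689] ray [ 0.4152 -0.2715]
white 1866 ((126.36793518066406, 223.53775024414062), (42.71913146972656, 44.367454528808594), 74.05460357666016) [0.6004 0.3308] z 0.00734322736293163 side [0.0833, 0.0834, 0.0837, 0.0825] ang -74.77911963749487
yellow 1825 ((177.17027282714844, 207.6783905029297), (41.83372116088867, 44.039363861083984), 72.89727020263672) [0.6289 0.2348] z 0.007124500919683581 side [0.0821, 0.0839, 0.0826, 0.083] ang -73.5637967046161
red 1961 ((140.2108154296875, 273.4351806640625), (43.59823226928711, 46.024444580078125), 72.89727020263672) [0.5046 0.3027] z 0.007231630486524139 side [0.0828, 0.0853, 0.0833, 0.0844] ang -73.96516282789666
green 2125 ((191.36767578125, 256.7794494628906), (46.04513168334961, 46.91861343383789), 73.0724868774414) [0.5335 0.2071] z 0.007014473245253819 side [0.0881, 0.0883, 0.0886, 0.0872] ang -74.12967590343447
```

Run:
```python
from loc import *
p,X,D=world('top0.npz')
for n,u,v,h in [("piston",381,199,.05),("bearing",387,320,.021),("spring",480,253,.045),("bush",350,256,.04),("burnt",449,195,.05),("rusty",417,263,.021)]:
    c=ray(D,u,v,h)[:2]
    m=(D['d']>.1)&(X[...,2]>h-.007)&(X[...,2]<h+.006)&(np.hypot(X[...,0]-c[0],X[...,1]-c[1])<.04)
    w=X[m][:,:2]; (cx,cy),r=cv2.minEnclosingCircle(w.astype(np.float32))
    print(n,np.round([cx,cy,r],4),"mid",np.round((w.max(0)+w.min(0))/2,4),"mean",np.round(w.mean(0),4),m.sum())
```

```text
piston [ 0.6315 -0.1534  0.0272] mid [ 0.6313 -0.153 ] mean [ 0.6314 -0.1528] 642
bearing [ 0.4036 -0.1588  0.0261] mid [ 0.404  -0.1592] mean [ 0.4038 -0.1583] 609
spring [ 0.525  -0.3387  0.02  ] mid [ 0.5254 -0.3387] mean [ 0.525  -0.3387] 166
bush [ 0.5251 -0.092   0.0217] mid [ 0.525  -0.0918] mean [ 0.5248 -0.0919] 428
burnt [ 0.6381 -0.2854  0.0275] mid [ 0.6378 -0.2857] mean [ 0.6372 -0.285 ] 643
rusty [ 0.5098 -0.2223  0.0264] mid [ 0.5097 -0.2225] mean [ 0.5095 -0.2216] 581
```

Emit:
move_arm([
  [[0, 0, -0.048], [0.5, 0.6, 0], -1],
  [[0, 0, -0.048], [1, 1, 0], -1],
  [[0, 0, -0.048], [1, 1, 0], -1],
], grip_force=40)

```text
time: 0.48
tool_pos: [0.3409, -0.5287, 0.2307]
tcp_rot: [-3.107, -0.453, -0.0]
wrist_force: [-0.7, -0.0, -0.6]
width: 0.998
```

Emit:
move_arm([
  [[0, 0, 0], [0.5, 0.5, 0], -1],
  [[0, 0, 0], [1, 1, 0], -1],
])

```text
time: 0.72
tool_pos: [0.4276, -0.4425, 0.2309]
tcp_rot: [3.11, 0.446, -0.001]
wrist_force: [0.0, -0.3, -0.6]
width: 0.998
```

Emit:
move_arm([
  [[0, 0, 0], [0.4, 0.5, -0.3], -1],
  [[0, 0, 0], [0.86, 0.92, -0.6], -1],
  [[0, 0, 0], [0.86, 0.92, -0.6], -1],
  [[0, 0, 0], [0.86, 0.92, -0.6], -1],
  [[0, 0, 0], [0.86, 0.92, -0.6], -1],
])

```text
time: 1.35
tool_pos: [0.5129, -0.3526, 0.1721]
tcp_rot: [3.108, 0.446, 0.001]
wrist_force: [0.2, -0.6, 0.0]
width: 1.0
```

Run:
```python
from workcell import status, read_camera, camera_info
import cv2,numpy as np
from loc import *
s=status.read_state();print(s['tool_pos'],s['tcp_rot'],s['time'])
i=camera_info("wrist");p,d=read_camera("wrist"); cv2.imwrite("pics/w1.png",p[...,::-1]); np.savez("w1.npz",p=p,d=d,**i)
p,X,D=world('w1.npz'); c=np.array([.525,-.3387])
for c,h in [(c,.045),(np.array([.5098,-.2223]),.021)]:
    m=(d>.03)&(X[...,2]>h-.006)&(X[...,2]<h+.006)&(np.hypot(X[...,0]-c[0],X[...,1]-c[1])<.035)
    w=X[m][:,:2].astype(np.float32)
    if len(w): print(cv2.minEnclosingCircle(w),m.sum())
    print(D['K']@(D['R']@[*c,h]+D['t']))
```

```text
[ 0.5128654  -0.35260572  0.17213839] [3.10825104e+00 4.46262280e-01 5.38796488e-04] 1.35
((0.5265311598777771, -0.3401799499988556), 0.02005854621529579) 1156
[83.86725659 59.60649712  0.27664354]
((0.511328399181366, -0.22364266216754913), 0.02641362138092518) 4047
[42.5735974  53.91400253  0.293708  ]
```

View pics/w1.png

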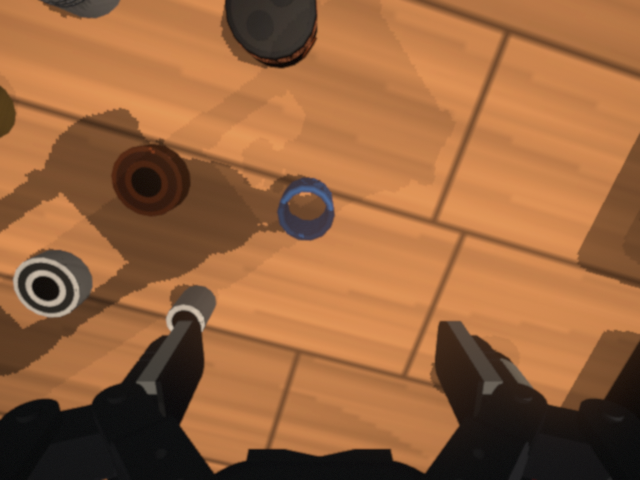

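The wrist view shows the spring at (305,209), and it agrees with the top camera to about 2 mm. Going down on it.

Emit:
move_arm([
  [[0, 0, 0], [0.13, 0.13, -0.3], -1],
  [[0, 0, 0], [0.13, 0.13, -0.6], -1],
  [[0, 0, 0], [0.13, 0.13, -0.9], -1],
  [[0, 0, 0], [0.13, 0.13, -1], -1],
  [[0, 0, 0], [0.13, 0.13, -1], -1],
])

```text
time: 2.02
tool_pos: [0.5257, -0.3387, 0.0714]
tcp_rot: [-3.11, -0.446, 0.001]
wrist_force: [-0.3, -0.6, 0.0]
width: 1.0
```

Emit:
move_arm([
  [[0, 0, 0], [0, 0, -0.3], -1],
  [[0, 0, 0], [0, 0, -0.5], -1],
  [[0, 0, 0], [0, 0, -0.62], -1],
  [[0, 0, 0], [0, 0, -0.62], -1],
  [[0, 0, 0], [0, 0, -0.62], 1],
  [[0, 0, 0], [0, 0, -0.62], 1],
  [[0, 0, 0], [0, 0, -0.62], 1],
  [[0, 0, 0], [0, 0, -0.62], 1],
  [[0, 0, 0], [0, 0, -0.62], 1],
  [[0, 0, 0], [0, 0, -0.62], 1],
  [[0, 0, 0], [0, 0, -0.62], 1],
  [[0, 0, 0], [0, 0, -0.62], 1],
], grip_force=40)

```text
time: 3.52
tool_pos: [0.5271, -0.3384, 0.0104]
tcp_rot: [3.108, 0.448, 0.002]
wrist_force: [0.3, -0.4, 4.8]
width: 0.456
```

Emit:
move_arm([
  [[0, 0, 0], [0, 0, 0.1], 1],
  [[0, 0, 0], [0, 0, 0.3], 1],
  [[0, 0, 0], [0, 0, 0.6], 1],
  [[0, 0, 0], [0, 0, 0.8], 1],
  [[0, 0, 0], [0, 0, 0.8], 1],
])

```text
time: 4.15
tool_pos: [0.528, -0.3391, 0.0923]
tcp_rot: [3.106, 0.448, 0.006]
wrist_force: [-0.5, -0.3, -1.0]
width: 0.459
```

Emit:
move_arm([
  [[0, 0, 0], [0, 0.2, 0], 1],
  [[0, 0, 0], [0, 0.5, 0], 1],
  [[0, 0, 0], [0, 0.8, 0], 1],
  [[0, 0, 0], [0, 1, 0], 1],
])

```text
time: 4.65
tool_pos: [0.5248, -0.2351, 0.0875]
tcp_rot: [-3.107, -0.449, 0.004]
wrist_force: [0.2, -0.6, -0.9]
width: 0.46
```

Emit:
move_arm([
  [[0, 0, 0], [0, 0.35, 0], 1],
  [[0, 0, 0], [0, 0.7, 0], 1],
  [[0, 0, 0], [0, 1, 0], 1],
])

```text
time: 5.03
tool_pos: [0.5254, -0.1359, 0.0884]
tcp_rot: [-3.109, -0.449, 0.002]
wrist_force: [0.7, 0.6, -1.3]
width: 0.454
```

Emit:
move_arm([
  [[0, 0, 0], [0, 0.35, 0], 1],
  [[0, 0, 0], [0, 0.7, 0], 1],
  [[0, 0, 0], [0, 1, 0], 1],
])

```text
time: 5.4
tool_pos: [0.5253, -0.0361, 0.0884]
tcp_rot: [-3.109, -0.449, 0.002]
wrist_force: [-0.5, -0.2, -1.3]
width: 0.461
```

Emit:
move_arm([
  [[0, 0, 0], [0, 0.35, 0], 1],
  [[0, 0, 0], [0, 0.7, 0], 1],
  [[0, 0, 0], [0, 1, 0], 1],
])

```text
time: 5.78
tool_pos: [0.5252, 0.0638, 0.0885]
tcp_rot: [-3.109, -0.449, 0.002]
wrist_force: [0.9, -0.4, -1.1]
width: 0.456
```

Emit:
move_arm([
  [[0, 0, 0], [0, 0.35, 0], 1],
  [[0, 0, 0], [0, 0.7, 0], 1],
  [[0, 0, 0], [0, 1, 0], 1],
  [[0, 0, 0], [0, 1, 0], 1],
  [[0, 0, 0], [0, 1, 0], 1],
])

```text
time: 6.4
tool_pos: [0.5255, 0.1619, 0.0886]
tcp_rot: [3.109, 0.45, -0.002]
wrist_force: [0.3, -0.1, -0.6]
width: 0.456
```

Emit:
move_arm([
  [[0, 0, 0], [0.08, 0.45, 0], 1],
  [[0, 0, 0], [0.08, 0.45, 0], 1],
  [[0, 0, 0], [0.08, 0.45, -0.25], 1],
  [[0, 0, 0], [0.08, 0.45, -0.45], 1],
  [[0, 0, 0], [0.08, 0.45, -0.6], 1],
  [[0, 0, 0], [0.08, 0.45, -0.66], 1],
  [[0, 0, 0], [0.08, 0.45, -0.7], 1],
  [[0, 0, 0], [0.08, 0.45, -0.7], 1],
  [[0, 0, 0], [0.08, 0.45, -0.7], 1],
])

```text
time: 7.52
tool_pos: [0.5349, 0.2073, 0.0199]
tcp_rot: [-3.109, -0.448, -0.002]
wrist_force: [0.3, -0.3, -0.6]
width: 0.459
```

Emit:
move_arm([
  [[0, 0, 0], [0, 0, -0.01], 1],
  [[0, 0, 0], [0, 0, -0.02], 1],
  [[0, 0, 0], [0, 0, -0.025], 1],
  [[0, 0, 0], [0, 0, -0.025], 1],
])

```text
time: 8.02
tool_pos: [0.5347, 0.2073, 0.0183]
tcp_rot: [-3.109, -0.449, -0.001]
wrist_force: [-3.1, -1.5, 8.4]
width: 0.461
```

Emit:
move_arm([
  [[0, 0, 0], [0, 0, 0], -0.4],
  [[0, 0, 0], [0, 0, 0], -0.4],
  [[0, 0, 0], [0, 0, 0], -0.4],
  [[0, 0, 0], [0, 0, 0.0], -0.4],
  [[0, 0, 0], [0, 0, 0.2], -0.4],
  [[0, 0, 0], [0, 0, 0.5], -0.4],
  [[0, 0, 0], [0, 0, 0.8], -0.4],
  [[0, 0, 0], [0, 0, 1], -0.4],
])

```text
time: 9.02
tool_pos: [0.5355, 0.2075, 0.1199]
tcp_rot: [-3.109, -0.448, -0.006]
wrist_force: [-0.1, 1.0, -0.4]
width: 0.699
```

Emit:
move_arm([
  [[0, 0, 0], [0, -0.35, 0], -1],
  [[0, 0, 0], [0, -0.7, 0], -1],
  [[0, 0, 0], [0, -1, 0], -1],
])

```text
time: 9.4
tool_pos: [0.5342, 0.1061, 0.1176]
tcp_rot: [3.109, 0.449, 0.001]
wrist_force: [0.6, -0.6, -0.4]
width: 1.001
```

Emit:
move_arm([
  [[0, 0, 0], [0, -0.35, 0], -1],
  [[0, 0, 0], [0, -0.7, 0], -1],
  [[0, 0, 0], [0, -1, 0], -1],
])

```text
time: 9.78
tool_pos: [0.5342, 0.0058, 0.1175]
tcp_rot: [3.109, 0.448, 0.001]
wrist_force: [-0.0, -0.1, -0.2]
width: 1.0
```

Emit:
move_arm([
  [[0, 0, 0], [-0.05, -0.35, 0], -1],
  [[0, 0, 0], [-0.1, -0.7, 0], -1],
  [[0, 0, 0], [-0.1, -1, 0], -1],
  [[0, 0, 0], [-0.1, -1, 0], -1],
])

```text
time: 10.28
tool_pos: [0.5244, -0.0946, 0.1175]
tcp_rot: [3.11, 0.444, 0.001]
wrist_force: [-0.1, 0.1, 1.2]
width: 1.001
```

```bash
cat > look.py <<'E'
from workcell import status, read_camera, camera_info
import sys; from loc import *
def look(cam,name,items):
    s=status.read_state();print(s['tool_pos'].round(4),s['time'],s['width'])
    i=camera_info(cam);p,d=read_camera(cam); cv2.imwrite(f"pics/{name}.png",p[...,::-1]); np.savez(f"{name}.npz",p=p,d=d,**i)
    p,X,D=world(f'{name}.npz')
    for n,x,y,h in items:
        m=(d>.03)&(X[...,2]>h-.006)&(X[...,2]<h+.006)&(np.hypot(X[...,0]-x,X[...,1]-y)<.038)
        w=X[m][:,:2].astype(np.float32)
        if len(w): c,r=cv2.minEnclosingCircle(w); print(n,np.round([*c,r],4),len(w),"z",np.percentile(X[m][:,2],80).round(4))
        else: print(n,"none")
E
python3 -c "
from look import *
look('wrist','w2',[('bush',.525,-.092,.04),('jar',.631,-.039,.055)])
look('top','t2',[('bush',.525,-.092,.04),('spring',.5345,.207,.052),('burnt',.638,-.2854,.05),('rusty',.51,-.2223,.021)])"
```

```text
[ 0.5244 -0.0946  0.1175] 10.275 1.0011021927218617
bush [ 0.5269 -0.0932  0.0222] 4258 z 0.0406
jar [ 0.6366 -0.0417  0.0225] 5781 z 0.0555
[ 0.5243 -0.0935  0.1173] 10.325 0.9947103223425036
bush [ 0.5063 -0.0929  0.0042] 10 z 0.0396
spring [0.5329 0.2066 0.0199] 171 z 0.0524
burnt [ 0.6603 -0.2835  0.013 ] 34 z 0.0491
rusty [ 0.5022 -0.2195  0.024 ] 199 z 0.0208
```

View pics/t2.png

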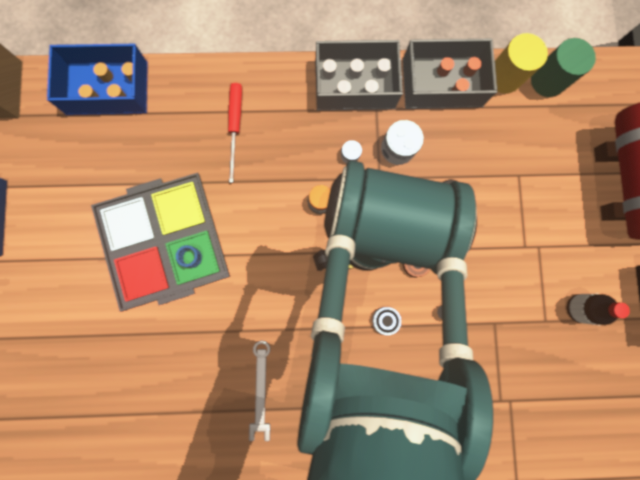

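The spring stands centred in the green dish at pixel (190,257). Next is the bush.

Emit:
move_arm([
  [[0, 0, 0], [0.02, 0.0, -0.3], -1],
  [[0, 0, 0], [0.02, 0.0, -0.5], -1],
  [[0, 0, 0], [0.02, 0.0, -0.7], -1],
  [[0, 0, 0], [0.02, 0.0, -0.7], -1],
])

```text
time: 10.88
tool_pos: [0.5245, -0.0913, 0.0451]
tcp_rot: [-3.107, -0.45, 0.006]
wrist_force: [0.2, -0.3, 0.5]
width: 0.997
```

Emit:
move_arm([
  [[0, 0, 0], [0, 0, -0.2], -1],
  [[0, 0, 0], [0, 0, -0.38], -1],
  [[0, 0, 0], [0, 0, -0.38], -1],
  [[0, 0, 0], [0, 0, -0.38], 1],
  [[0, 0, 0], [0, 0, -0.38], 1],
  [[0, 0, 0], [0, 0, -0.38], 1],
  [[0, 0, 0], [0, 0, -0.38], 1],
  [[0, 0, 0], [0, 0, -0.38], 1],
  [[0, 0, 0], [0, 0, -0.38], 1],
  [[0, 0, 0], [0, 0, -0.38], 1],
  [[0, 0, 0], [0, 0, -0.38], 1],
])

```text
time: 12.25
tool_pos: [0.5271, -0.093, 0.0098]
tcp_rot: [3.109, 0.448, 0.002]
wrist_force: [-1.5, -0.7, 5.7]
width: 0.505
```

Emit:
move_arm([
  [[0, 0, 0], [0, 0, 0.1], 1],
  [[0, 0, 0], [0, 0, 0.3], 1],
  [[0, 0, 0], [0, 0, 0.5], 1],
  [[0, 0, 0], [0, 0, 0.7], 1],
  [[0, 0, 0], [0, 0, 0.7], 1],
])

```text
time: 12.88
tool_pos: [0.5275, -0.0933, 0.0804]
tcp_rot: [3.108, 0.448, 0.005]
wrist_force: [0.9, -0.5, -1.6]
width: 0.5
```

Emit:
move_arm([
  [[0, 0, 0], [0, 0.2, 0], 1],
  [[0, 0, 0], [0, 0.5, 0], 1],
  [[0, 0, 0], [0, 0.8, 0], 1],
  [[0, 0, 0], [0, 1, 0], 1],
])

```text
time: 13.38
tool_pos: [0.5246, 0.0093, 0.0771]
tcp_rot: [-3.108, -0.45, 0.005]
wrist_force: [-0.3, -0.3, -2.4]
width: 0.503
```

Emit:
move_arm([
  [[0, 0, 0], [0, 0.35, 0], 1],
  [[0, 0, 0], [0, 0.7, 0], 1],
  [[0, 0, 0], [0, 1, 0], 1],
])

```text
time: 13.75
tool_pos: [0.5245, 0.1091, 0.0772]
tcp_rot: [-3.109, -0.449, 0.005]
wrist_force: [0.3, 0.5, -2.8]
width: 0.502
```

Emit:
move_arm([
  [[0, 0, 0], [0.1, 0.35, 0], 1],
  [[0, 0, 0], [0.2, 0.7, 0], 1],
  [[0, 0, 0], [0.3, 1, 0], 1],
])

```text
time: 14.12
tool_pos: [0.5546, 0.2091, 0.077]
tcp_rot: [3.109, 0.45, -0.005]
wrist_force: [-0.3, 0.1, -2.3]
width: 0.503
```

Emit:
move_arm([
  [[0, 0, 0], [0.15, 0.35, 0], 1],
  [[0, 0, 0], [0.3, 0.7, 0], 1],
  [[0, 0, 0], [0.44, 1, 0], 1],
  [[0, 0, 0], [0.44, 1, 0], 1],
  [[0, 0, 0], [0.44, 1, 0], 1],
  [[0, 0, 0], [0.44, 1, 0], 1],
])

```text
time: 14.88
tool_pos: [0.5991, 0.3062, 0.0778]
tcp_rot: [3.109, 0.448, -0.003]
wrist_force: [-0.5, 0.0, -2.6]
width: 0.5
```

Emit:
move_arm([
  [[0, 0, 0], [0.02, 0.25, 0], 1],
  [[0, 0, 0], [0.02, 0.25, -0.2], 1],
  [[0, 0, 0], [0.02, 0.25, -0.4], 1],
  [[0, 0, 0], [0.02, 0.25, -0.54], 1],
  [[0, 0, 0], [0.02, 0.25, -0.59], 1],
  [[0, 0, 0], [0.02, 0.25, -0.6], 1],
  [[0, 0, 0], [0.02, 0.25, -0.61], 1],
  [[0, 0, 0], [0.02, 0.25, -0.61], 1],
])

```text
time: 15.88
tool_pos: [0.6027, 0.3322, 0.0181]
tcp_rot: [-3.109, -0.448, -0.001]
wrist_force: [-0.3, 0.1, -1.6]
width: 0.507
```

Emit:
move_arm([
  [[0, 0, 0], [0, 0, -0.01], 1],
  [[0, 0, 0], [0, 0, -0.015], 1],
  [[0, 0, 0], [0, 0, -0.015], 1],
])

```text
time: 16.25
tool_pos: [0.6027, 0.3322, 0.0179]
tcp_rot: [-3.109, -0.448, -0.001]
wrist_force: [-2.5, -1.5, 5.8]
width: 0.501
```

Emit:
move_arm([
  [[0, 0, 0], [0, 0, 0], -0.4],
  [[0, 0, 0], [0, 0, 0], -0.4],
  [[0, 0, 0], [0, 0, 0], -0.4],
  [[0, 0, 0], [0, 0, 0.0], -0.4],
  [[0, 0, 0], [0, 0, 0.2], -0.4],
  [[0, 0, 0], [0, 0, 0.5], -0.4],
  [[0, 0, 0], [0, 0, 0.8], -0.4],
  [[0, 0, 0], [0, 0, 1], -0.4],
])

```text
time: 17.25
tool_pos: [0.6036, 0.3327, 0.1198]
tcp_rot: [-3.108, -0.448, -0.006]
wrist_force: [1.0, 0.1, 1.0]
width: 0.706
```

Emit:
move_arm([
  [[0, 0, 0], [0, -0.35, 0], -1],
  [[0, 0, 0], [0, -0.7, 0], -1],
  [[0, 0, 0], [0, -1, 0], -1],
])

```text
time: 17.62
tool_pos: [0.6022, 0.231, 0.1171]
tcp_rot: [3.109, 0.449, 0.001]
wrist_force: [0.4, 0.3, 0.2]
width: 0.997
```

Emit:
move_arm([
  [[0, 0, 0], [0, -0.35, 0.1], -1],
  [[0, 0, 0], [0, -0.7, 0.15], -1],
  [[0, 0, 0], [0, -1, 0.15], -1],
])

```text
time: 18.0
tool_pos: [0.6027, 0.1309, 0.1327]
tcp_rot: [3.109, 0.448, 0.003]
wrist_force: [0.5, -0.1, -0.2]
width: 0.997
```

Emit:
move_arm([
  [[0, 0, 0], [0.1, -0.35, 0], -1],
  [[0, 0, 0], [0.2, -0.7, 0], -1],
  [[0, 0, 0], [0.3, -1, 0], -1],
])

```text
time: 18.38
tool_pos: [0.6325, 0.0307, 0.132]
tcp_rot: [3.109, 0.448, 0.001]
wrist_force: [1.5, 0.1, 0.6]
width: 0.997
```

Emit:
move_arm([
  [[0, 0, 0], [0, -0.35, 0], -1],
  [[0, 0, 0], [0, -0.7, 0], -1],
  [[0, 0, 0], [0, -1, 0], -1],
])

```text
time: 18.75
tool_pos: [0.6322, -0.0692, 0.1319]
tcp_rot: [3.109, 0.448, 0.0]
wrist_force: [0.6, 0.4, -0.2]
width: 1.003
```

Emit:
move_arm([
  [[0, 0, 0], [0, -0.4, 0], -1],
  [[0, 0, 0], [0, -0.85, 0], -1],
  [[0, 0, 0], [0, -0.85, 0], -1],
  [[0, 0, 0], [0, -0.85, 0], -1],
])

```text
time: 19.25
tool_pos: [0.6322, -0.1527, 0.1315]
tcp_rot: [-3.109, -0.447, -0.0]
wrist_force: [-0.3, 0.2, -0.2]
width: 0.999
```

```bash
python3 -c "
from look import *
look('wrist','w3',[('piston',.6325,-.154,.05),('burnt',.639,-.286,.05),('small',.723,-.1,.038)])
look('top','t3',[('spring',.5345,.207,.052),('bush',.601,.331,.047)])"
```

```text
[ 0.6322 -0.1527  0.1315] 19.25 0.9994828054925722
piston [ 0.6338 -0.1541  0.0273] 6206 z 0.0508
burnt [ 0.6397 -0.2868  0.0274] 5793 z 0.0508
small [ 0.7321 -0.1049  0.0191] 4061 z 0.0357
[ 0.6322 -0.1521  0.1314] 19.3 1.0013515079212916
spring [0.5328 0.2068 0.0197] 168 z 0.0523
bush [0.6014 0.3314 0.0229] 466 z 0.0479
```

View pics/w3.png

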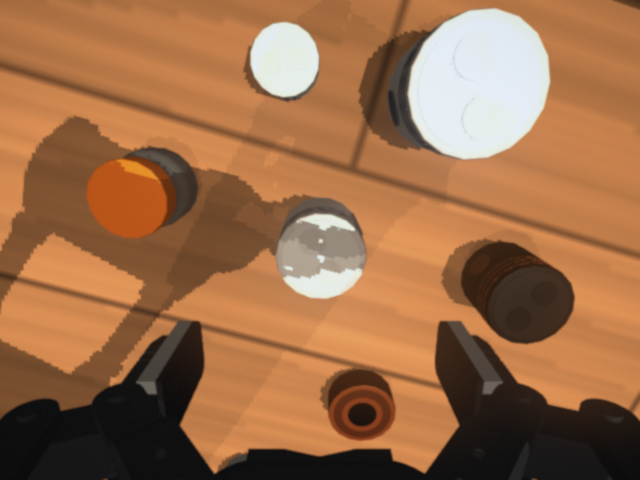

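The piston is at pixel (321,250), 54 mm across, between the fingers with clear space on both sides. The spring and bush sit well in their dishes.

Emit:
move_arm([
  [[0, 0, 0], [0.01, -0.01, -0.3], -1],
  [[0, 0, 0], [0.01, -0.01, -0.5], -1],
  [[0, 0, 0], [0.01, -0.01, -0.7], -1],
  [[0, 0, 0], [0.01, -0.01, -0.7], -1],
])

```text
time: 19.85
tool_pos: [0.6313, -0.1529, 0.0586]
tcp_rot: [-3.107, -0.449, 0.007]
wrist_force: [0.2, -0.5, 0.1]
width: 0.998
```

Emit:
move_arm([
  [[0, 0, 0], [0, 0, -0.3], -1],
  [[0, 0, 0], [0, 0, -0.5], -1],
  [[0, 0, 0], [0, 0, -0.5], -1],
  [[0, 0, 0], [0, 0, -0.5], 1],
  [[0, 0, 0], [0, 0, -0.5], 1],
  [[0, 0, 0], [0, 0, -0.5], 1],
  [[0, 0, 0], [0, 0, -0.5], 1],
  [[0, 0, 0], [0, 0, -0.5], 1],
  [[0, 0, 0], [0, 0, -0.5], 1],
  [[0, 0, 0], [0, 0, -0.5], 1],
])

```text
time: 21.1
tool_pos: [0.6346, -0.1543, 0.0129]
tcp_rot: [3.108, 0.448, 0.004]
wrist_force: [0.8, 1.1, 6.5]
width: 0.622
```

Emit:
move_arm([
  [[0, 0, 0], [0, 0, 0.1], 1],
  [[0, 0, 0], [0, 0, 0.3], 1],
  [[0, 0, 0], [0, 0, 0.5], 1],
  [[0, 0, 0], [0, 0, 0.75], 1],
  [[0, 0, 0], [0, 0, 0.75], 1],
])

```text
time: 21.72
tool_pos: [0.6361, -0.1547, 0.0904]
tcp_rot: [3.107, 0.448, 0.01]
wrist_force: [-0.2, -0.4, -2.6]
width: 0.625
```

Emit:
move_arm([
  [[0, 0, 0], [-0.1, 0.2, 0], 1],
  [[0, 0, 0], [-0.2, 0.45, 0], 1],
  [[0, 0, 0], [-0.35, 0.7, 0], 1],
  [[0, 0, 0], [-0.5, 1, 0], 1],
])

```text
time: 22.22
tool_pos: [0.581, -0.0516, 0.0849]
tcp_rot: [-3.108, -0.449, 0.004]
wrist_force: [0.2, 0.7, -1.6]
width: 0.62
```

Emit:
move_arm([
  [[0, 0, 0], [-0.1, 0.35, 0], 1],
  [[0, 0, 0], [-0.2, 0.7, 0], 1],
  [[0, 0, 0], [-0.3, 1, 0], 1],
])

```text
time: 22.6
tool_pos: [0.5507, 0.0487, 0.0851]
tcp_rot: [-3.108, -0.45, 0.004]
wrist_force: [0.8, 0.4, -0.6]
width: 0.621
```

Emit:
move_arm([
  [[0, 0, 0], [-0.1, 0.35, 0], 1],
  [[0, 0, 0], [-0.2, 0.7, 0], 1],
  [[0, 0, 0], [-0.3, 1, 0], 1],
])

```text
time: 22.98
tool_pos: [0.5205, 0.1483, 0.0851]
tcp_rot: [-3.109, -0.451, 0.004]
wrist_force: [0.9, 0.6, -1.4]
width: 0.624
```

Emit:
move_arm([
  [[0, 0, 0], [-0.05, 0.35, 0], 1],
  [[0, 0, 0], [-0.1, 0.7, 0], 1],
  [[0, 0, 0], [-0.15, 1, 0], 1],
  [[0, 0, 0], [-0.15, 1, 0], 1],
  [[0, 0, 0], [-0.15, 1, 0], 1],
  [[0, 0, 0], [-0.15, 1, 0], 1],
])

```text
time: 23.72
tool_pos: [0.5077, 0.2454, 0.0859]
tcp_rot: [3.109, 0.448, -0.001]
wrist_force: [1.0, 0.2, -1.7]
width: 0.621
```

Emit:
move_arm([
  [[0, 0, 0], [-0.02, 0.3, 0], 1],
  [[0, 0, 0], [-0.02, 0.58, 0], 1],
  [[0, 0, 0], [-0.02, 0.58, -0.2], 1],
  [[0, 0, 0], [-0.02, 0.58, -0.4], 1],
  [[0, 0, 0], [-0.02, 0.58, -0.56], 1],
  [[0, 0, 0], [-0.02, 0.58, -0.62], 1],
  [[0, 0, 0], [-0.02, 0.58, -0.64], 1],
  [[0, 0, 0], [-0.02, 0.58, -0.645], 1],
  [[0, 0, 0], [-0.02, 0.58, -0.645], 1],
])

```text
time: 24.85
tool_pos: [0.5069, 0.3044, 0.0226]
tcp_rot: [-3.109, -0.448, -0.002]
wrist_force: [0.2, 0.3, -2.2]
width: 0.623
```

Emit:
move_arm([
  [[0, 0, 0], [0, 0, -0.01], 1],
  [[0, 0, 0], [0, 0, -0.02], 1],
  [[0, 0, 0], [0, 0, -0.02], 1],
  [[0, 0, 0], [0, 0, -0.02], 1],
])

```text
time: 25.35
tool_pos: [0.5067, 0.3044, 0.0209]
tcp_rot: [-3.109, -0.449, -0.001]
wrist_force: [-1.7, -1.4, 6.3]
width: 0.62
```

Emit:
move_arm([
  [[0, 0, 0], [0, 0, 0], -0.6],
  [[0, 0, 0], [0, 0, 0], -0.6],
  [[0, 0, 0], [0, 0, 0], -0.6],
  [[0, 0, 0], [0, 0, 0.0], -0.6],
  [[0, 0, 0], [0, 0, 0.2], -0.6],
  [[0, 0, 0], [0, 0, 0.5], -0.6],
  [[0, 0, 0], [0, 0, 0.8], -0.6],
  [[0, 0, 0], [0, 0, 1], -0.6],
])

```text
time: 26.35
tool_pos: [0.5074, 0.3047, 0.123]
tcp_rot: [-3.108, -0.448, -0.005]
wrist_force: [-0.1, 0.2, 0.5]
width: 0.793
```

Emit:
move_arm([
  [[0, 0, 0], [-0.1, -0.35, 0], -1],
  [[0, 0, 0], [-0.2, -0.7, 0], -1],
  [[0, 0, 0], [-0.2, -1, 0], -1],
])

```text
time: 26.72
tool_pos: [0.4854, 0.203, 0.1203]
tcp_rot: [3.109, 0.449, -0.0]
wrist_force: [-0.6, 0.5, -0.3]
width: 0.997
```

Emit:
move_arm([
  [[0, 0, 0], [-0.1, -0.35, 0], -1],
  [[0, 0, 0], [-0.2, -0.7, 0], -1],
  [[0, 0, 0], [-0.2, -1, 0], -1],
])

```text
time: 27.1
tool_pos: [0.4654, 0.1029, 0.1203]
tcp_rot: [3.109, 0.448, -0.0]
wrist_force: [0.9, -0.6, 0.6]
width: 1.002
```

Emit:
move_arm([
  [[0, 0, 0], [-0.1, -0.35, 0], -1],
  [[0, 0, 0], [-0.2, -0.7, 0], -1],
  [[0, 0, 0], [-0.2, -1, 0], -1],
])

```text
time: 27.48
tool_pos: [0.4454, 0.003, 0.1203]
tcp_rot: [3.109, 0.448, 0.0]
wrist_force: [0.1, 0.6, 0.3]
width: 1.001
```

Emit:
move_arm([
  [[0, 0, 0], [-0.1, -0.35, 0], -1],
  [[0, 0, 0], [-0.2, -0.7, 0], -1],
  [[0, 0, 0], [-0.2, -1, 0], -1],
])

```text
time: 27.85
tool_pos: [0.4255, -0.097, 0.1203]
tcp_rot: [3.109, 0.448, 0.0]
wrist_force: [0.0, 0.3, -0.1]
width: 0.995
```

Emit:
move_arm([
  [[0, 0, 0], [-0.1, -0.35, 0], -1],
  [[0, 0, 0], [-0.2, -0.63, 0], -1],
  [[0, 0, 0], [-0.2, -0.63, 0], -1],
  [[0, 0, 0], [-0.2, -0.63, 0], -1],
  [[0, 0, 0], [-0.2, -0.63, 0], -1],
])

```text
time: 28.48
tool_pos: [0.4065, -0.1581, 0.1199]
tcp_rot: [-3.109, -0.45, -0.0]
wrist_force: [0.6, 1.0, 0.5]
width: 1.001
```

```bash
python3 -c "
from look import *
look('wrist','w4',[('bearing',.4055,-.16,.021),('rusty',.511,-.2236,.021)])
look('top','t4',[('spring',.5345,.207,.052),('bush',.601,.331,.047),('piston',.506,.303,.057),('burnt',.638,-.2854,.05),('rusty',.51,-.2223,.021)])"
```

```text
[ 0.4065 -0.1581  0.1199] 28.475 1.0005947669408934
bearing [ 0.405  -0.1598  0.0262] 4980 z 0.0218
rusty [ 0.5113 -0.223   0.0262] 6867 z 0.0218
[ 0.4065 -0.1581  0.1198] 28.525 0.9977941263948151
spring [0.5324 0.2069 0.02  ] 171 z 0.0522
bush [0.6006 0.3314 0.0224] 465 z 0.0481
piston [0.5045 0.3033 0.0273] 746 z 0.0583
burnt [ 0.6376 -0.286   0.0273] 628 z 0.0499
rusty [ 0.5098 -0.2222  0.0264] 576 z 0.0208
```

View pics/w4.png

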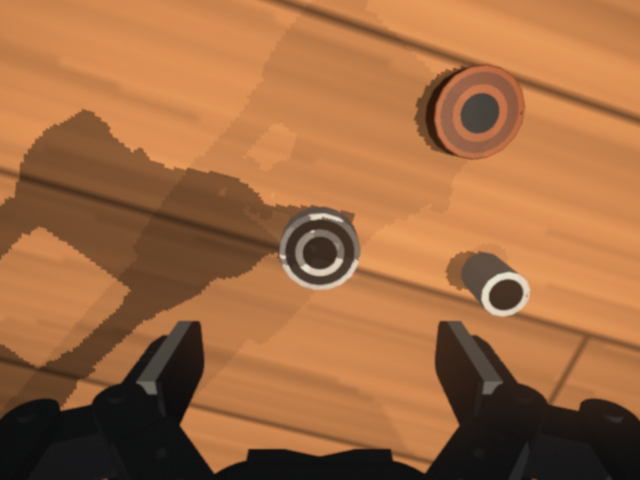

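The bearing is at (320,249), midway between the fingers, and the socket is clear. I'll grip it high so the fingertips pass above the dish lip when placing.

Emit:
move_arm([
  [[0, 0, 0], [-0.01, -0.01, -0.3], -1],
  [[0, 0, 0], [-0.01, -0.01, -0.5], -1],
  [[0, 0, 0], [-0.01, -0.01, -0.7], -1],
  [[0, 0, 0], [-0.01, -0.01, -0.7], -1],
])

```text
time: 29.08
tool_pos: [0.4038, -0.1587, 0.0483]
tcp_rot: [-3.107, -0.45, 0.005]
wrist_force: [-0.4, -0.5, -0.5]
width: 0.999
```

Emit:
move_arm([
  [[0, 0, 0], [0, 0, -0.25], -1],
  [[0, 0, 0], [0, 0, -0.44], -1],
  [[0, 0, 0], [0, 0, -0.44], -1],
  [[0, 0, 0], [0, 0, -0.44], 1],
  [[0, 0, 0], [0, 0, -0.44], 1],
  [[0, 0, 0], [0, 0, -0.44], 1],
  [[0, 0, 0], [0, 0, -0.44], 1],
  [[0, 0, 0], [0, 0, -0.44], 1],
  [[0, 0, 0], [0, 0, -0.44], 1],
  [[0, 0, 0], [0, 0, -0.44], 1],
], grip_force=50)

```text
time: 30.32
tool_pos: [0.4064, -0.1602, 0.0075]
tcp_rot: [3.109, 0.448, 0.003]
wrist_force: [-1.6, 1.2, 7.0]
width: 0.585
```

Emit:
move_arm([
  [[0, 0, 0], [0, 0, 0.05], 1],
  [[0, 0, 0], [0, 0, 0.1], 1],
  [[0, 0, 0], [0, 0, 0.15], 1],
  [[0, 0, 0], [0, 0, 0.15], 1],
])

```text
time: 30.82
tool_pos: [0.4057, -0.1601, 0.0213]
tcp_rot: [3.109, 0.448, 0.001]
wrist_force: [-0.1, -0.4, -2.2]
width: 0.583
```

```bash
python3 -c "
from look import *
look('wrist','w5',[('bearing',.405,-.16,.035)])"
```

```text
[ 0.4057 -0.1601  0.0213] 30.825 0.5832213939780232
bearing [ 0.4137 -0.1574  0.0369] 15254 z 0.0355
```

View pics/w5.png

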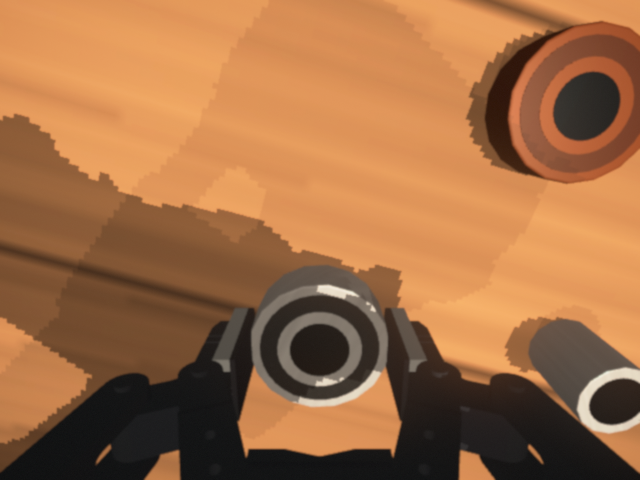

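The bearing at (319,345) is held level between the pads. Lifting and carrying it to the yellow dish.

Emit:
move_arm([
  [[0, 0, 0], [0, 0, 0.2], 1],
  [[0, 0, 0], [0, 0, 0.45], 1],
  [[0, 0, 0], [0, 0, 0.7], 1],
  [[0, 0, 0], [0, 0, 0.7], 1],
])

```text
time: 31.38
tool_pos: [0.407, -0.1607, 0.0925]
tcp_rot: [3.107, 0.448, 0.006]
wrist_force: [0.2, -0.0, -2.4]
width: 0.585
```

Emit:
move_arm([
  [[0, 0, 0], [0.1, 0.2, 0], 1],
  [[0, 0, 0], [0.25, 0.45, 0], 1],
  [[0, 0, 0], [0.4, 0.7, 0], 1],
  [[0, 0, 0], [0.57, 1, 0], 1],
])

```text
time: 31.88
tool_pos: [0.4615, -0.0591, 0.089]
tcp_rot: [-3.109, -0.447, 0.004]
wrist_force: [0.5, 0.3, -1.6]
width: 0.58
```

Emit:
move_arm([
  [[0, 0, 0], [0.2, 0.35, 0], 1],
  [[0, 0, 0], [0.4, 0.7, 0], 1],
  [[0, 0, 0], [0.57, 1, 0], 1],
])

```text
time: 32.25
tool_pos: [0.5188, 0.0414, 0.0888]
tcp_rot: [-3.109, -0.449, 0.004]
wrist_force: [0.5, 0.1, -1.7]
width: 0.581
```

Emit:
move_arm([
  [[0, 0, 0], [0.2, 0.35, 0], 1],
  [[0, 0, 0], [0.4, 0.7, 0], 1],
  [[0, 0, 0], [0.57, 1, 0], 1],
])

```text
time: 32.62
tool_pos: [0.5758, 0.1412, 0.0885]
tcp_rot: [3.109, 0.449, -0.004]
wrist_force: [-0.3, -0.6, -1.4]
width: 0.584
```

Emit:
move_arm([
  [[0, 0, 0], [0.2, 0.35, 0], 1],
  [[0, 0, 0], [0.4, 0.7, 0], 1],
  [[0, 0, 0], [0.54, 0.96, 0], 1],
  [[0, 0, 0], [0.54, 0.96, 0], 1],
  [[0, 0, 0], [0.54, 0.96, 0], 1],
  [[0, 0, 0], [0.54, 0.96, 0], 1],
])

```text
time: 33.38
tool_pos: [0.6293, 0.235, 0.0898]
tcp_rot: [3.109, 0.447, -0.003]
wrist_force: [0.1, -0.1, -1.0]
width: 0.581
```

Emit:
move_arm([
  [[0, 0, 0], [0.01, 0.0, -0.2], 1],
  [[0, 0, 0], [0.01, 0, -0.45], 1],
  [[0, 0, 0], [0.01, 0, -0.6], 1],
  [[0, 0, 0], [0.01, 0, -0.68], 1],
  [[0, 0, 0], [0.01, 0, -0.71], 1],
  [[0, 0, 0], [0.01, 0, -0.725], 1],
  [[0, 0, 0], [0.01, 0, -0.725], 1],
])

```text
time: 34.25
tool_pos: [0.6319, 0.2363, 0.019]
tcp_rot: [-3.109, -0.448, -0.002]
wrist_force: [-0.1, 0.0, -1.4]
width: 0.583
```

Emit:
move_arm([
  [[0, 0, 0], [0, 0, -0.01], 1],
  [[0, 0, 0], [0, 0, -0.02], 1],
  [[0, 0, 0], [0, 0, -0.03], 1],
  [[0, 0, 0], [0, 0, -0.03], 1],
])

```text
time: 34.75
tool_pos: [0.6314, 0.2361, 0.0156]
tcp_rot: [-3.109, -0.448, -0.0]
wrist_force: [-1.7, 1.1, 0.1]
width: 0.584
```

Emit:
move_arm([
  [[0, 0, 0], [0, 0, -0.005], 1],
  [[0, 0, 0], [0, 0, -0.01], 1],
  [[0, 0, 0], [0, 0, -0.01], 1],
])

```text
time: 35.12
tool_pos: [0.6314, 0.2362, 0.0156]
tcp_rot: [3.109, 0.448, 0.0]
wrist_force: [-3.8, -1.0, 7.1]
width: 0.581
```

Contact. Releasing and backing away so the tray can be seen.

Emit:
move_arm([
  [[0, 0, 0], [0, 0, 0], -0.5],
  [[0, 0, 0], [0, 0, 0], -0.5],
  [[0, 0, 0], [0, 0, 0], -0.5],
  [[0, 0, 0], [0, 0, 0.0], -0.5],
  [[0, 0, 0], [0, 0, 0.2], -0.5],
  [[0, 0, 0], [0, 0, 0.5], -0.5],
  [[0, 0, 0], [0, 0, 0.8], -0.5],
  [[0, 0, 0], [0, 0, 1], -0.5],
])

```text
time: 36.12
tool_pos: [0.6326, 0.2365, 0.1177]
tcp_rot: [-3.109, -0.448, -0.006]
wrist_force: [-0.5, 0.2, -0.2]
width: 0.75
```

Emit:
move_arm([
  [[0, 0, 0], [0, -0.35, 0.1], -0.5],
  [[0, 0, 0], [0, -0.7, 0.3], -0.5],
  [[0, 0, 0], [0, -1, 0.3], -0.5],
])

```text
time: 36.5
tool_pos: [0.6328, 0.1353, 0.1474]
tcp_rot: [3.109, 0.448, 0.007]
wrist_force: [0.0, 0.1, 0.6]
width: 0.752
```

Emit:
move_arm([
  [[0, 0, 0], [0, -0.35, 0], -0.5],
  [[0, 0, 0], [0, -0.7, 0], -0.5],
  [[0, 0, 0], [0, -1, 0], -0.5],
  [[0, 0, 0], [0, -1, 0], -0.5],
  [[0, 0, 0], [0, -1, 0], -0.5],
])

```text
time: 37.12
tool_pos: [0.6313, 0.0364, 0.1447]
tcp_rot: [-3.109, -0.447, -0.001]
wrist_force: [0.5, -0.4, 0.3]
width: 0.752
```

```bash
python3 -c "
from look import *
look('top','t6',[('spring',.5345,.207,.052),('bush',.601,.331,.047),('piston',.506,.303,.057),('bearing',.631,.236,.028),('burnt',.638,-.2854,.05),('rusty',.51,-.2223,.021)])
im=cv2.imread('pics/t6.png'); cv2.imwrite('pics/t6c.png',cv2.resize(im[160:320,80:280],None,fx=3.5,fy=3.5))"
```

```text
[0.6313 0.0364 0.1447] 37.125 0.7518712016446102
spring none
bush [0.6008 0.3315 0.0223] 466 z 0.0481
piston [0.5049 0.3039 0.0276] 701 z 0.058
bearing [0.6377 0.2513 0.0175] 104 z 0.0289
burnt [ 0.6381 -0.2859  0.0276] 636 z 0.0498
rusty [ 0.5098 -0.2221  0.0261] 577 z 0.0208
```

View pics/t6c.png

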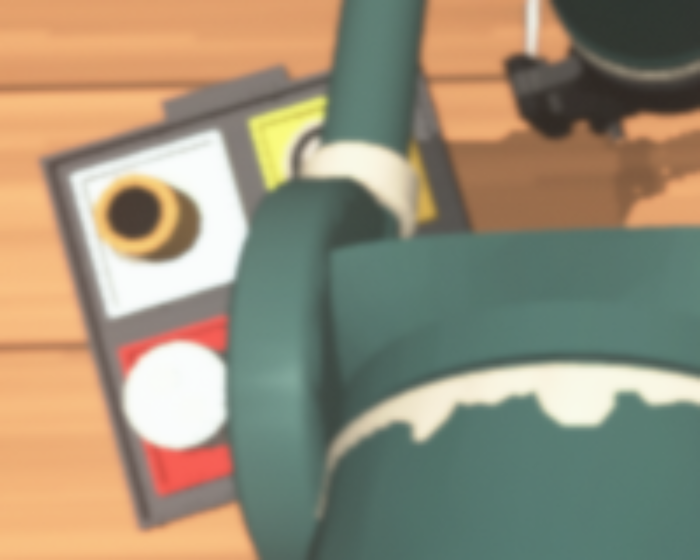

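Emit:
move_arm([
  [[0, 0, 0], [0, -0.35, 0.1], -0.5],
  [[0, 0, 0], [0, -0.7, 0.3], -0.5],
  [[0, 0, 0], [0, -1, 0.3], -0.5],
])

```text
time: 37.55
tool_pos: [0.6329, -0.0638, 0.1767]
tcp_rot: [3.108, 0.451, 0.006]
wrist_force: [0.4, 0.0, 0.8]
width: 0.752
```

Emit:
move_arm([
  [[0, 0, 0], [0, -0.35, 0], -0.5],
  [[0, 0, 0], [0, -0.7, 0], -0.5],
  [[0, 0, 0], [0, -1, 0], -0.5],
  [[0, 0, 0], [0, -1, 0], -0.5],
  [[0, 0, 0], [0, -1, 0], -0.5],
])

```text
time: 38.17
tool_pos: [0.6314, -0.1627, 0.1742]
tcp_rot: [-3.108, -0.449, 0.0]
wrist_force: [1.0, 0.2, 0.4]
width: 0.748
```

```bash
python3 -c "
from look import *
look('top','t7',[('spring',.5345,.207,.052),('bush',.601,.331,.047),('piston',.506,.303,.057),('bearing',.631,.236,.028)])
look('scene','s7',[('burnt',.638,-.2854,.05),('rusty',.51,-.2223,.021)])
a=cv2.imread('pics/t7.png')[160:320,80:280];b=cv2.imread('pics/s7.png')[180:300,360:530]
cv2.imwrite('pics/t7c.png',np.hstack([cv2.resize(a,(400,320)),cv2.resize(b,(400,320))]))"
```

```text
[ 0.6314 -0.1627  0.1742] 38.175 0.7480918744312904
spring [0.5327 0.2066 0.0198] 175 z 0.0521
bush [0.6007 0.3316 0.0222] 464 z 0.048
piston [0.5047 0.3039 0.0275] 744 z 0.0581
bearing [0.6286 0.236  0.0264] 593 z 0.0292
[ 0.6314 -0.1624  0.1742] 38.225 0.7534853300898734
burnt [ 0.6404 -0.286   0.029 ] 483 z 0.0522
rusty [ 0.5114 -0.2189  0.0282] 336 z 0.0232
```

View pics/t7c.png

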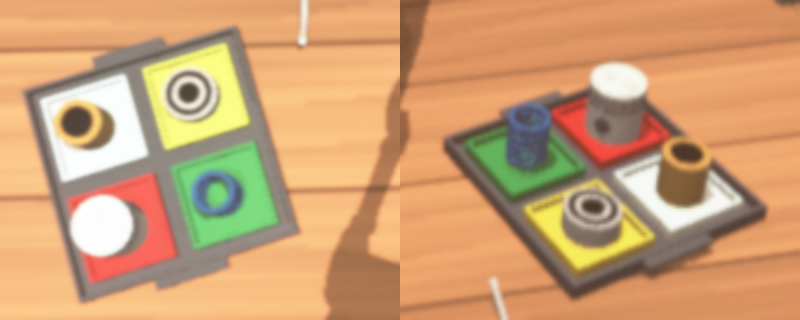

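All four parts stand upright and centred in the right dishes, and the arm is clear. Handing in.

```bash
python3 -c "
from workcell import order
print(order.finish_job())"
```

```text
the job is handed in; nothing more can be done
None
```

I set all four parts down in their dishes and handed the job in at about 38 s. No verdict was reported.

- **Placement:** each part was lowered until the wrist force showed contact with the dish floor, then released. The last top and scene pictures show all four upright. They are within about 1.5 mm of their dish centres.
- **Height:** the measured top heights were 0 to 1.2 mm above the expected values. That is within the 3 mm height limit, and I put the difference down to camera calibration.
- **Burnt piston and rusty bearing:** in the top camera, neither has moved by more than about 1 mm. The scene camera's last reading differed from the top camera by about 2 to 4 mm. Part of that difference is the cameras' own calibration, and it is well inside the 20 mm limit.
- **Camera offset:** the arm and wrist camera read x about 1.5 mm higher than the top camera. I allowed for this when placing the parts.
- **Checks:** none of the final checks failed.

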